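Present a sample jar to the scanner under the sampling needle

ROBOT

A 7-joint arm with a two-finger parallel gripper is mounted at the origin on the work surface. World frame = base frame: x ahead of the robot, y to its left, z up, the work surface at z = 0. Lengths are in mm, angles in rad, forces in N, time in s.
With the tool pointing down it reaches from about 425 to 875 mm from the base axis. Payload 8.4 kg.
Tool frame: the origin (TCP) lies on the centre line of the jaws, within the pads' length; the fingertips stand 19 mm ahead of it and the grasp point (between the pads) is the TCP (bot.tips_ahead is the distance from the TCP to the fingertips, in mm); z points along the fingers, y is the line along which they close (so a half turn about z gives the same grasp; the last joint's range is limited). The gripper opens to 85 mm and grips with 20 to 120 N. Pads are 22 mm wide; open, the fingers measure 114 mm over their backs; the gripper's body (76 mm by 85 mm) begins 54 mm behind the grasp point. The pads swing forward as they close: fully open they stand 13 mm farther back than shut.
Start: joints at [1.046, 0.333, 0.04, 1.465, -0.013, 1.343, -0.059], TCP at [268.457, -591.942, 250.308] pointing down, gripper open.
Joint ranges: [-2.58, 2.58], [-0.38, 2.09], [-1.3, 1.39], [0.25, 2.4], [-1.5, 4.64], [0.08, 2.09], [-2.65, 2.65]. Speed limits (rad/s): [2.22, 2.22, 2.79, 2.79, 3.14, 3.14, 3.14].

INTERFACE

Orientations are given as a unit quaternion [w, x, y, z].
In Python, from workcell import bot gives the robot as it stands.
- The arm moves only by the tool arm_command, never from a script. Its argument "targets" is a list of rows, each an object with "translation": the shift along the tool's x, y, z in m, a list of three; "rotation": the turn, a rotation vector about the tool's x, y, z in degrees, a list of three. A call has exactly 8 rows; each row is the pose to reach, as a shift and turn from the pose commanded when the call began, along the tool's axes at that moment; what a row does not reach only later rows make up. A row lasts 1/12 s, in which the tool goes at most 41.7 mm and 7.16 degrees, less where a joint would pass 70% of its speed; a pose out of reach is approached as far as the arm can. A call with a gripper value outside its range is refused whole. "grip" is the opening, from 0 (shut) to 1 (fully open), set as the call begins (left out, the last holds). The fingers move at their own pace and stop on an object; "newtons" is the grip in N (left out, the last holds). Time passes only in rows, so rows that repeat a pose let the fingers close, or fill a call up. It gives the time, the measured TCP pose, the force, the opening and the grip force at its end, in the units of the state.
- bot.observe(): the state, without advancing time (a new reading comes with each control period).
- bot.capture(name): name is "scene" or "top"; returns the picture (384x512x3 uint8, blue, green, red); there is no depth.
- bot.calibration(name): a dict with "vfov" (degrees; the focal length in pixels is half the picture's height over the tangent of half this angle, whatever the lens; pixels are square), "cx", "cy" (the principal point, pixels), "rvec" (rotation vector, rad) and "tvec" (3), from world to camera coordinates, as OpenCV has them. Camera axes: x right, y down, z forward; pixel columns grow to the right and rows downward; lengths in mm; the calibration is good to about 2 mm. A picture is of the moment at which its call begins. calibration takes no time and is no camera call.
- bot.finish_job(): hands the job in; it is judged then, once.
The state is a dict: "clock": time; "joint_pos": joint angles; "dq": joint speeds; "joint_torque": joint torques, N m; "ee_pos": TCP position; "ee_rot": TCP orientation; "contact_force": force on the tool from outside, world axes, zero at the start; "torque": the same for the moment, N m; "width": finger opening in mm; "gripper_force": force on a finger pad.
Only numpy, scipy, OpenCV 4.12 (cv2) and the standard library are available. Lean on these libraries where they do the work, as an engineer would, in place of code of your own. Each camera call takes 0.05 s, during which the arm holds its last target. There are 200 camera calls.

TASK

On the reading station, turn the sample jar by its turntable so that the paper label faces squarely into the scanner block, and slide the carriage so that the dark septum on the jar's lid sits directly beneath the tip of the fixed needle. Do not bump the needle stand, and leave the other glassware and boxes on the bench as they are.

Things in the scene. Friction and masses are not known exactly. Their poses are not given: they have to be found in the camera images.
- station: Fixed reading station, an aluminium base 120 (x) x 460 (y) x 10 mm with two rails along its y axis. Origin: centre of its underside on the bench; z up, y points along the rails towards the scanner. A white scanner block 90 (x) x 50 (y) x 120 mm stands at the +y end, top at z 130 mm, its window facing -y.
- scanner_window (a point): Centre of the scanner block's window, in the station's frame at (0, 175, 88) mm, on the block's face that looks to the station's -y.
- carriage (a joint): Slide of the carriage along the station's +y (m), 0 to 0.20; it stays where it is left (about 3 N of friction). Grey plate 170 (x) x 160 (y) mm, 17 to 29 mm above the bench. At value s the turntable's axis is at station (0, s - 110 mm).
- tab_top (a point): Top centre of the carriage's push tab, a steel plate 30 (x) x 12 (y) mm standing on its far (+x) rear (-y) corner, up to 87 mm above the bench, 68 mm in +x and 74 mm in -y (station axes) from the turntable's axis. Push its flat -y face to drive the carriage towards the scanner, its +y face to drive it back.
- turntable (a joint): Turn (rad) of the turntable (104 mm disc, 32 to 42 mm above the bench) with the jar clamped on it, about a vertical axis on the carriage, growing clockwise seen from above, -0.5 to 2.4; stays where it is left (0.06 N m of friction). 0: label faces the scanner (station +y), lever points to station -y. 1.57: lever points to station -x, towards the robot.
- pin_top (a point): Top centre of an upright round steel pin, 14 mm in diameter, free from 41 to 91 mm above the bench, at the end of the turntable's lever, 85 mm from the axis, on the far side from the label. Pushing it sideways turns the jar.
- label (a point): Centre of the paper label (44 mm wide, 42 mm high, dark bars) on the wall of the sample jar, 37 mm from the axis, on the far side from the lever, 70 mm above the bench. The jar is amber glass, 72 mm in diameter, from 42 to 126 mm above the bench including its white lid (64 mm in diameter).
- septum (a point): Centre of the dark round septum (16 mm in diameter) on the top of the jar's lid, 127 mm above the bench, 20 mm from the axis on the label's side.
- needle_stand: Fixed needle stand beyond the rails: base 60 x 70 mm, column 28 x 30 mm up to 247 mm, and an arm 16 mm wide, 201 to 223 mm above the bench, that reaches 159 mm in its -x over the rails' centre line. Origin: centre of the base's underside; axes parallel to the station's; its place along the rails varies.
- needle_tip (a point): Tip of the steel needle that hangs from the arm, 142 mm above the bench (15 mm above the lid), 150 mm in -x from the stand's origin, over the rails' centre line.
- beaker: Bystander: open glass beaker 60 mm in diameter, 70 mm high. Origin: centre of the underside.
- vial: Bystander: capped glass jar 40 mm in diameter, 68 mm high. Origin: centre of the underside.
- flask_a: Bystander: conical glass flask 76 mm wide, 112 mm high with a foil cap. Origin: centre of the underside.
- flask_b: Bystander: like flask_a. Origin: centre of the underside.
- wash_bottle: Bystander: clear plastic bottle 68 mm in diameter, 170 mm high, blue cap. Origin: centre of the underside.
- tip_box: Bystander: closed blue box 120 x 85 x 55 mm. Origin: centre of the underside.
Things that resemble listed ones, but are neither listed nor needed, are in the scene too. Leave any orange look-alike of the needle_stand alone.

How it is judged (in metres and radians):
At the end, for the whole second after the job is handed in: The label faces the scanner within 0.17 rad (about 10 degrees), the septum's centre is within 7 mm horizontally of the needle tip, and carriage and turntable are at rest (value of joint turntable between -0.17 and 0.17 rad and horizontal distance between septum and needle_tip below 0.007 m and velocity of joint carriage between -0.01 and 0.01 m/s and velocity of joint turntable between -0.05 and 0.05 rad/s); the robot touches nothing.
It fails at once if the robot pushes on the needle stand with more than 3 N (contact force between any of the arm, the fingers and needle_stand above 3 N).
It fails at once if a bystander (beaker, vial, flask, wash bottle or tip box) is moved by more than 30 mm or tipped over (distance of any of beaker, vial, flask_a, flask_b, wash_bottle, tip_box from where it was at the start of the episode above 0.03 m or angle between any of beaker, vial, flask_a, flask_b, wash_bottle, tip_box's own z axis and vertical above 0.5 rad).
It also fails if it takes over 61 s, if anything falls off the work surface, if the arm or the gripper's body presses on something with over 40 N, if the wrist force passes 120 N, or if a joint passes its speed limit or range.

## Working session

There is one attempt and no reset: what is moved stays moved. The work goes in short steps, Python scripts to look and compute and a tool call to move; the robot and the scene stay as the last step left them, time stands still between calls to the robot, and variables do not carry over. Pictures are saved under pics/ and viewed, at most 10 in all, crops included, and the job is handed in when it is done.

Besides the shell and the picture viewer there is one more tool, called after "Call:" as name(argument=value, ...), one argument or row to a line, values as JSON. arm_command: Moves the arm, as the interface text tells. Its arguments: {"type":"object","properties":{"targets":{"type":"array","items":{"type":"object","properties":{"translation":{"type":"array","items":{"type":"number"}},"rotation":{"type":"array","items":{"type":"number"}}}}},"grip":{"type":"number"},"newtons":{"type":"number"}},"required":["targets"]}

```bash
mkdir -p pics; ls
cat > h.py <<'E'
import numpy as np, cv2
from workcell import bot
def cam(n):
    c=bot.calibration(n); R=cv2.Rodrigues(np.array(c["rvec"],float))[0]; t=np.array(c["tvec"],float).ravel()
    f=192/np.tan(np.radians(c["vfov"])/2); return R,t,f,c["cx"],c["cy"]
def ray(n,u,v):
    R,t,f,cx,cy=cam(n); d=R.T@np.array([(u-cx)/f,(v-cy)/f,1]); return -R.T@t,d/np.linalg.norm(d)
def onz(n,u,v,z):
    o,d=ray(n,u,v); return o+d*(z-o[2])/d[2]
def proj(n,p):
    R,t,f,cx,cy=cam(n); q=R@np.array(p,float)+t; return q[:2]/q[2]*f+[cx,cy]
def tri(u1,u2):
    o1,d1=ray("scene",*u1);o2,d2=ray("top",*u2)
    A=np.stack([d1,-d2],1); s=np.linalg.lstsq(A,o2-o1,rcond=None)[0]
    a,b=o1+d1*s[0],o2+d2*s[1]; return (a+b)/2,np.linalg.norm(a-b)
E
python3 - <<'E'
from h import *
for n in("scene","top"):
    im=bot.capture(n); cv2.imwrite(f"pics/{n}0.png",im); print(bot.calibration(n)); print(ray(n,256,192))
s=bot.observe(); print({k:np.round(v,3) for k,v in s.items()},bot.tips_ahead)
ims=[cv2.resize(cv2.imread(f"pics/{n}0.png"),(768,576),interpolation=cv2.INTER_CUBIC) for n in("scene","top")]
for n,i in zip("st",ims): cv2.imwrite(f"pics/{n}0big.png",i)
E
```

```text
pics
{'vfov': 51.25263326290677, 'cx': 256.2985864709673, 'cy': 189.353033793395, 'rvec': array([ 2.2671408 ,  0.83465181, -0.33542076]), 'tvec': array([-434.72649213, -169.34784144, 1549.27268177])}
(array([1102.1422555 , -613.7759501 , 1013.15013131]), array([-0.44393095,  0.51344188, -0.73437235]))
{'vfov': 46.57770437597448, 'cx': 260.4507664370485, 'cy': 184.6426740866207, 'rvec': array([ 2.16690135, -2.12872131,  0.13406932]), 'tvec': array([  19.30506788,  581.29194881, 1351.94584234])}
(array([ 395.41602028,   15.29336135, 1417.54818614]), array([ 0.11676712,  0.02000045, -0.99295792]))
{'clock': np.float64(0.1), 'joint_pos': array([ 1.046,  0.334,  0.04 ,  1.466, -0.013,  1.343, -0.059]), 'dq': array([-0.001,  0.   , -0.001, -0.003, -0.001, -0.   , -0.002]), 'joint_torque': array([ 5.0000e-03, -6.6000e+01,  1.3720e+00, -4.0647e+01,  1.7000e-02,
        9.0000e-03,  0.0000e+00]), 'ee_pos': array([ 268.288, -591.62 ,  249.514]), 'ee_rot': array([-0.001,  0.977,  0.211, -0.   ]), 'contact_force': array([ 0.297, -0.409, -0.075]), 'torque': array([-0.007, -0.022, -0.006]), 'gripper_force': np.float64(0.0), 'width': np.float64(85.423)} 19.0
```

View pics/s0big.png

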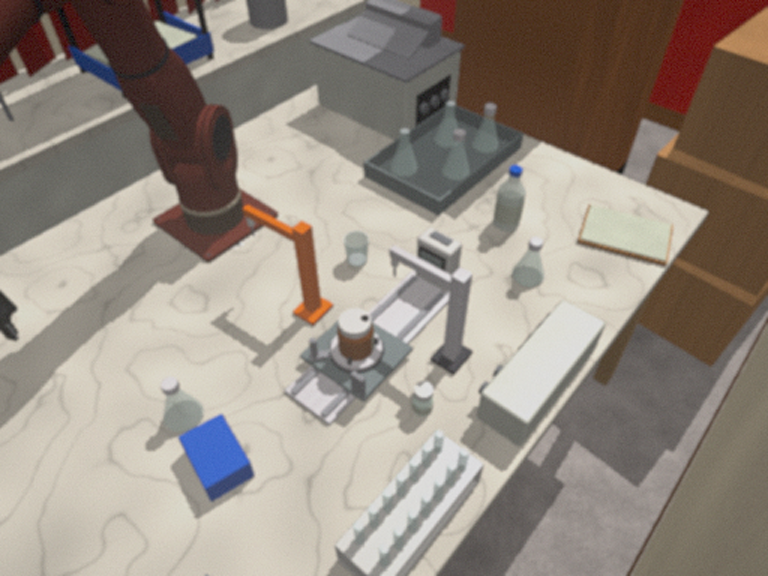

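View pics/t0big.png

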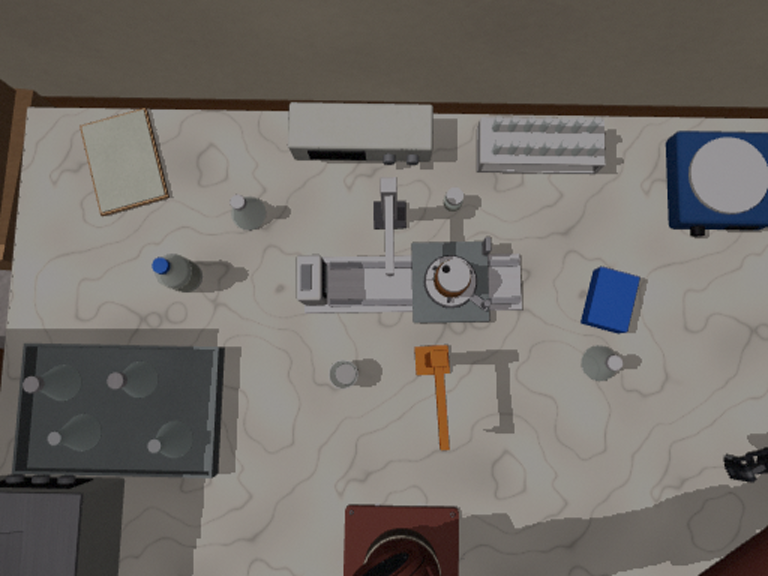

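Run:
```python
from h import *
t=cv2.imread("pics/top0.png")[110:225,190:355]; s=cv2.imread("pics/scene0.png")[150:285,180:325]
t=cv2.resize(t,None,fx=4,fy=4,interpolation=cv2.INTER_CUBIC)[:, :]; s=cv2.resize(s,None,fx=4,fy=4,interpolation=cv2.INTER_CUBIC)
cv2.imwrite("pics/tc.png",t);cv2.imwrite("pics/sc.png",s)
for n,u,v,z in (("top",297,179,127),("top",323,202,91),("top",325,162,87),("top",259,183,201),("top",340,187,10),("top",208,187,130)): print(u,v,onz(n,u,v,z).round(1))
```

```text
297 179 [587.5 -77.8 127. ]
323 202 [ 524.9 -158.4   91. ]
325 162 [ 646.9 -165.    87. ]
259 183 [563.6  32.  201. ]
340 187 [ 581.6 -222.9   10. ]
208 187 [559.1 181.3 130. ]
```

View pics/tc.png

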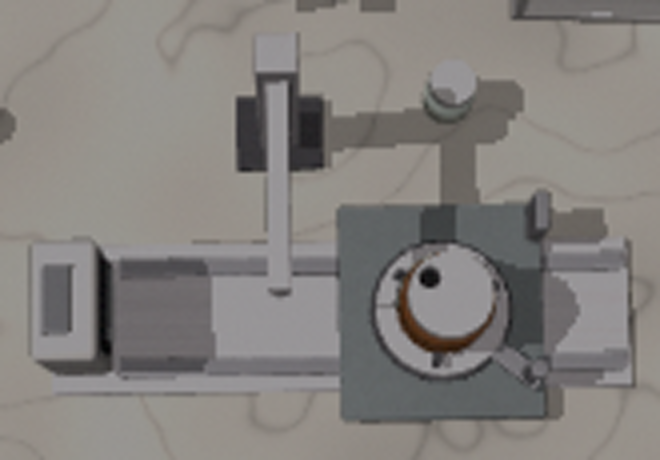

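View pics/sc.png

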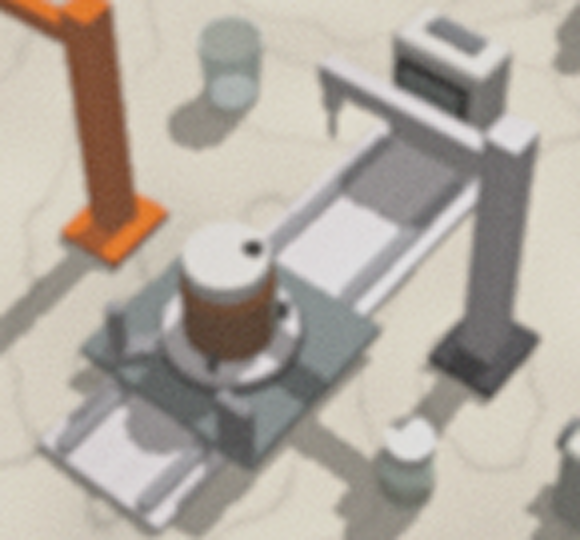

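Run:
```python
from h import *
T=lambda u,v:(u/4+190,v/4+110)
S=lambda u,v:(u/4+180,v/4+150)
for nm,s,t in (("septum",S(254,248),T(430,277)),("pin",S(115,305),T(536,369)),("tab",S(237,402),T(545,206)),("lid",S(228,253),T(452,291))): print(nm,tri(s,t)[0].round(1),tri(s,t)[1].round(1))
print("needle scene z142",onz("scene",*S(334,135),142)); print("arm end top z223",onz("top",*T(279,290),223),"z201",onz("top",*T(279,296),201), "arm root 223",onz("top",*T(276,80),223))
for p in ((632,385),(52,392),(632,237)): print("base",onz("top",*T(*p),10).round(1))
for p in ((339,206),(545,204),(546,418),(341,420)): print("plate",onz("top",*T(*p),29).round(1))
for p in ((32,241),(98,241),(98,360),(32,360)): print("scanner top",onz("top",*T(*p),130).round(1))
```

```text
septum [588.2 -78.  126. ] 3.7
pin [ 525.4 -160.6   88.2] 2.9
tab [ 649.8 -166.8   88.7] 4.7
lid [577.9 -94.1 127.2] 3.4
needle scene z142 [570.74833985  35.73851725 142.        ]
arm end top z223 [561.92350918  29.7223857  223.        ] z201 [560.82189059  29.91093096 201.        ] arm root 223 [707.51335096  34.47989286 223.        ]
base [ 520.7 -247.8   10. ]
base [507.  210.4  10. ]
base [ 639.2 -248.8   10. ]
plate [656.8 -14.1  29. ]
plate [ 661.2 -176.8   29. ]
plate [ 492.1 -177.3   29. ]
plate [487.7 -18.1  29. ]
scanner top [608.  212.3 130. ]
scanner top [608.8 164.  130. ]
scanner top [521.4 161.2 130. ]
scanner top [520.5 209.1 130. ]
```

```bash
cat >> h.py <<'E'
from scipy.spatial.transform import Rotation as Ro
def go(p,yaw=None):
    s=bot.observe(); q=s["ee_rot"]; R=Ro.from_quat([q[1],q[2],q[3],q[0]])
    print("clk",s["clock"].round(2),"at",s["ee_pos"].round(1),"F",s["contact_force"].round(1),"tips",bot.tips_ahead,"w",s["width"].round(1))
    print("tr mm",R.inv().apply(np.array(p)-s["ee_pos"]).round(1))
    x=R.apply([1,0,0]); print("tool x yaw deg",np.degrees(np.arctan2(x[1],x[0])).round(1),"tilt",np.degrees(np.arccos(-R.apply([0,0,1])[2])).round(2))
    if yaw is not None:
        W=Ro.from_matrix([[np.cos(yaw),np.sin(yaw),0],[np.sin(yaw),-np.cos(yaw),0],[0,0,-1]])
        print("rotvec deg",np.degrees((R.inv()*W).as_rotvec()).round(1))
E
python3 - <<'E'
from h import *
go([488,-165,250],0.03)
for nm,u,v,z in (("vial",302,130,68),("orange base",288,241,0),("orange col top",293,239,247),("orange arm end",296,299,212),("beaker",229,249,70)): print(nm,onz("top",u,v,z).round())
E
```

```text
Traceback (most recent call last):
  File "h.py", line 19, in go
    print("clk",s["clock"].round(2),"at",s["ee_pos"].round(1),"F",s["contact_force"].round(1),"tips",bot.tips_ahead,"w",s["width"].round(1))
                ^^^^^^^^^^^^^^^^
AttributeError: 'float' object has no attribute 'round'
```

```bash
sed -i 's/s\["clock"\].round(2)/round(s["clock"],2)/; s/s\["width"\].round(1)/round(float(s["width"]),1)/' h.py
python3 - <<'E'
from h import *
go([488,-165,250],0.03)
for nm,u,v,z in (("vial",302,130,68),("orange base",288,241,0),("orange col top",293,239,247),("orange arm end",296,299,212),("beaker",229,249,70)): print(nm,onz("top",u,v,z).round())
E
```

```text
clk 0.1 at [ 268.3 -591.6  249.5] F [ 0.3 -0.4 -0.1] tips 19.0 w 85.4
tr mm [ 3.763e+02 -2.978e+02 -1.000e-01]
tool x yaw deg 24.4 tilt 0.08
rotvec deg [-0.1  0.  22.7]
vial [750. -96.  68.]
orange base [408. -60.   0.]
orange col top [412. -60. 247.]
orange arm end [255. -71. 212.]
beaker [381. 120.  70.]
```

Candidates: pin = round post (top px 324,202), not the flat tab (326,161). Stand = grey one (base ~260,143), not the orange one (288,241). The crop confirms both choices.

Call:
arm_command(
  targets=[
    {"translation": [0.024, -0.019, 0], "rotation": [0, 0, 3]},
    {"translation": [0.048, -0.038, 0], "rotation": [0, 0, 6]},
    {"translation": [0.072, -0.057, 0], "rotation": [0, 0, 9]},
    {"translation": [0.096, -0.076, 0], "rotation": [0, 0, 12]},
    {"translation": [0.12, -0.095, 0], "rotation": [0, 0, 15]},
    {"translation": [0.144, -0.114, 0], "rotation": [0, 0, 18]},
    {"translation": [0.168, -0.133, 0], "rotation": [0, 0, 21]},
    {"translation": [0.188, -0.149, 0], "rotation": [0, 0, 22.7]},
  ],
  grip=0,
)

```text
clock: 0.77
ee_pos: [379.0, -376.3, 250.1]
ee_rot: [-0.0, 1.0, 0.014, -0.0]
contact_force: [2.0, -0.6, 0.1]
width: 0.1
gripper_force: 0.0
```

```bash
python3 -c "
from h import *
go([488,-165,200],0.03)"
```

```text
clk 0.77 at [ 379.  -376.3  250.1] F [ 2.  -0.6  0.1] tips 19.0 w 0.1
tr mm [ 114.9 -208.2   50.2]
tool x yaw deg 1.6 tilt 0.03
rotvec deg [-0.   0.  -0.1]
```

Call:
arm_command(
  targets=[
    {"translation": [0.014, -0.026, 0]},
    {"translation": [0.029, -0.052, 0]},
    {"translation": [0.043, -0.078, 0]},
    {"translation": [0.058, -0.104, 0.005]},
    {"translation": [0.072, -0.13, 0.015]},
    {"translation": [0.086, -0.156, 0.03]},
    {"translation": [0.1, -0.182, 0.04]},
    {"translation": [0.115, -0.208, 0.05]},
  ],
)

```text
schema error: expected keys translation, rotation
```

```bash
python3 -c "
from h import *
go([488,-165,90],0.03)
a=bot.capture('scene');b=bot.capture('top')
cv2.imwrite('pics/c1.png',np.hstack([cv2.resize(a[130:290,140:330],(712,600)),cv2.resize(b[90:250,180:370],(712,600))])[:, :]);
im=cv2.imread('pics/c1.png');cv2.imwrite('pics/c1.png',cv2.resize(im,(800,337)))"
```

```text
clk 0.77 at [ 379.  -376.3  250.1] F [ 2.  -0.6  0.1] tips 19.0 w 0.1
tr mm [ 114.9 -208.1  160.2]
tool x yaw deg 1.6 tilt 0.03
rotvec deg [-0.   0.  -0.1]
```

View pics/c1.png

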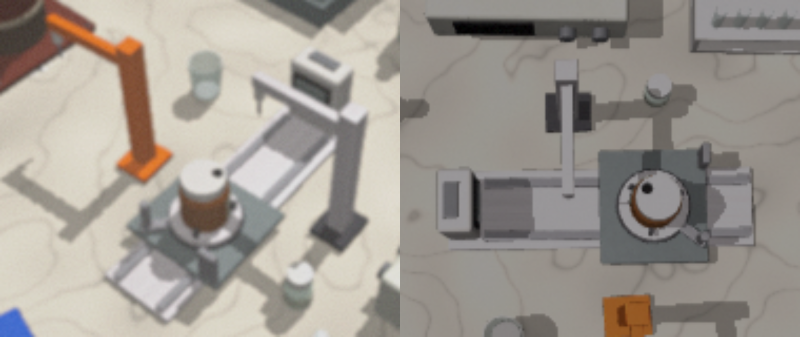

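The move was refused because each row also needs a rotation. The picture shows the scene unchanged: pin at crop (702,236), jar and needle as before.

Call:
arm_command(
  targets=[
    {"translation": [0.014, -0.026, 0], "rotation": [0, 0, 0]},
    {"translation": [0.029, -0.052, 0], "rotation": [0, 0, 0]},
    {"translation": [0.043, -0.078, 0], "rotation": [0, 0, 0]},
    {"translation": [0.058, -0.104, 0.005], "rotation": [0, 0, 0]},
    {"translation": [0.072, -0.13, 0.015], "rotation": [0, 0, 0]},
    {"translation": [0.086, -0.156, 0.03], "rotation": [0, 0, 0]},
    {"translation": [0.1, -0.182, 0.04], "rotation": [0, 0, 0]},
    {"translation": [0.115, -0.208, 0.05], "rotation": [0, 0, 0]},
  ],
)

```text
clock: 1.53
ee_pos: [486.8, -166.7, 199.5]
ee_rot: [0.0, 1.0, 0.015, -0.0]
contact_force: [0.5, -0.6, 0.7]
width: -0.1
gripper_force: 0.0
```

```bash
python3 -c "
from h import *
go([488,-165,90],0.03)
a=bot.capture('scene');b=bot.capture('top')
cv2.imwrite('pics/c2.png',np.hstack([cv2.resize(a[100:290,140:330],(400,400)),cv2.resize(b[90:280,180:370],(400,400))]))
"
```

```text
clk 1.53 at [ 486.8 -166.7  199.5] F [ 0.5 -0.6  0.7] tips 19.0 w -0.1
tr mm [  1.3  -1.7 109.5]
tool x yaw deg 1.7 tilt 0.04
rotvec deg [ 0.   0.  -0.1]
```

View pics/c2.png

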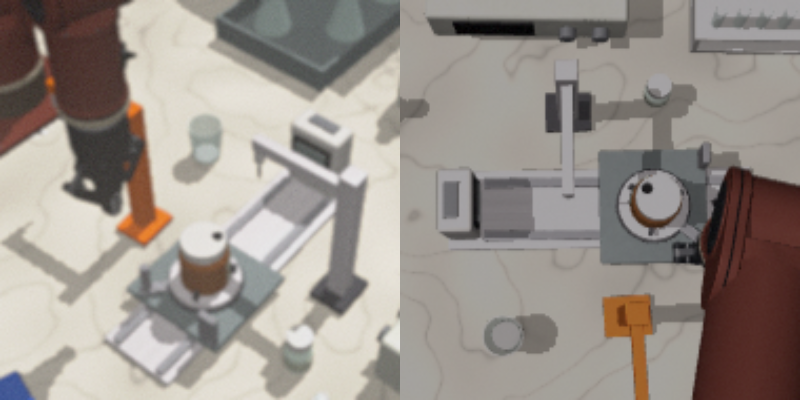

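Call:
arm_command(
  targets=[
    {"translation": [0, 0, 0.02], "rotation": [0, 0, 0]},
    {"translation": [0, 0, 0.045], "rotation": [0, 0, 0]},
    {"translation": [0, 0, 0.07], "rotation": [0, 0, 0]},
    {"translation": [0, 0, 0.09], "rotation": [0, 0, 0]},
    {"translation": [0, 0, 0.105], "rotation": [0, 0, 0]},
    {"translation": [0, 0, 0.11], "rotation": [0, 0, 0]},
    {"translation": [0, 0, 0.11], "rotation": [0, 0, 0]},
    {"translation": [0.005, 0, 0.11], "rotation": [0, 0, 0]},
  ],
)

```text
clock: 2.3
ee_pos: [491.5, -167.9, 90.8]
ee_rot: [0.0, 1.0, 0.014, -0.0]
contact_force: [0.7, -0.1, 0.3]
width: -0.2
gripper_force: 0.0
```

Call:
arm_command(
  targets=[
    {"translation": [0.008, 0.002, 0], "rotation": [0, 0, 0]},
    {"translation": [0.016, 0.004, 0], "rotation": [0, 0, 0]},
    {"translation": [0.024, 0.006, 0], "rotation": [0, 0, 0]},
    {"translation": [0.032, 0.008, 0], "rotation": [0, 0, 0]},
    {"translation": [0.04, 0.01, 0], "rotation": [0, 0, 0]},
    {"translation": [0.048, 0.012, 0], "rotation": [0, 0, 0]},
    {"translation": [0.054, 0.013, 0], "rotation": [0, 0, 0]},
    {"translation": [0.056, 0.013, 0], "rotation": [0, 0, 0]},
  ],
)

```text
clock: 2.97
ee_pos: [549.5, -178.7, 90.3]
ee_rot: [-0.0, 1.0, 0.015, 0.0]
contact_force: [-1.8, -2.6, 1.4]
width: -0.2
gripper_force: 1.3
```

```bash
python3 -c "
from h import *
go([560,-180,90],0.03)
a=bot.capture('scene');b=bot.capture('top')
cv2.imwrite('pics/c3.png',np.hstack([cv2.resize(a[190:290,170:270],(400,400)),cv2.resize(b[130:230,250:350],(400,400))]))
"
```

```text
clk 2.97 at [ 549.5 -178.7   90.3] F [-1.8 -2.6  1.4] tips 19.0 w -0.2
tr mm [10.5  1.6  0.3]
tool x yaw deg 1.7 tilt 0.04
rotvec deg [-0. -0. -0.]
```

View pics/c3.png

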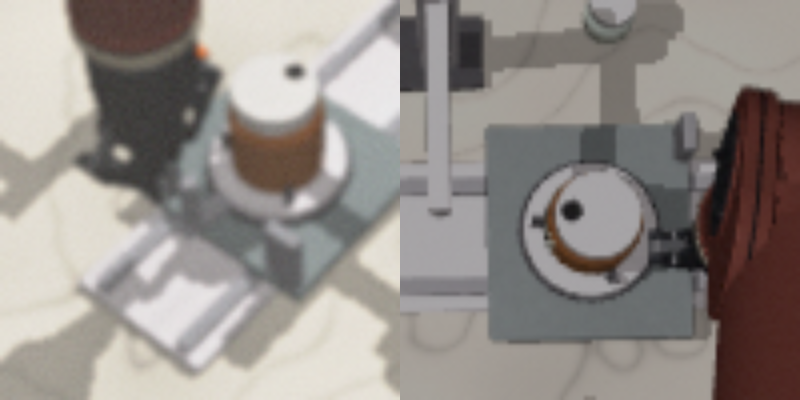

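```bash
cat >> h.py <<'E'
def meas(yaw=0.03,guess=None):
    ax=None; out={}
    for n in ("top","scene"):
        im=bot.capture(n).astype(int); mx=im.max(2); mn=im.min(2)
        g=cv2.cvtColor(im.astype(np.uint8),cv2.COLOR_BGR2GRAY)
        guess_=guess if guess is not None else (577,-90)
        u,v=proj(n,(*guess_,127)); m=np.zeros(g.shape,np.uint8); cv2.circle(m,(int(u),int(v)),22,255,-1)
        th=150 if n=="scene" else 140
        w=((g>th)&(mx-mn<25)&(m>0)).astype(np.uint8)
        k,lab,st,ce=cv2.connectedComponentsWithStats(w); i=1+np.argmax(st[1:,4])
        c=max(cv2.findContours((lab==i).astype(np.uint8),cv2.RETR_EXTERNAL,cv2.CHAIN_APPROX_NONE)[0],key=len)
        h=cv2.convexHull(c); hm=np.zeros(g.shape,np.uint8); cv2.fillPoly(hm,[h],1); hm=cv2.erode(hm,np.ones((3,3)))
        d=np.where(hm>0,np.clip(110-g,0,None),0); ys,xs=np.nonzero(d); ww=d[ys,xs]
        s=np.array([(xs*ww).sum(),(ys*ww).sum()])/ww.sum()
        S=onz(n,*s,127); bx=cv2.boundingRect(h); print(n,"sept px",s.round(1),"world",S.round(1)[:2],"lid bbox",bx,"n",len(ww))
        out[n]=S[:2]
    return out
E
python3 -c "
from h import *
meas()
b=bot.capture('top');g=cv2.cvtColor(b,cv2.COLOR_BGR2GRAY);print(g[176:190,286:314:2])"
```

```text
top sept px [299.6 182.8] world [576.3 -85.4] lid bbox (289, 172, 21, 22) n 285
scene sept px [238.6 209.7] world [573.2 -79.9] lid bbox (220, 190, 40, 42) n 1202
[[165 164 117 160 165 165 165 165 164 164 160 122  59  83]
 [165 163 100 165 165 164 165 165 164 165 165 133 123  76]
 [165 119 140 165 165 165 164 165 165 165 164 159 121  63]
 [164  81 162 163 164 165 165 165 165 164 164 163 119  72]
 [163  75 164  79  99 165 165 164 166 164 164 164 121  80]
 [143  77 113  26  44 165 164 165 164 164 164 165 114 115]
 [ 92  75  71  28  31 165 164 164 164 165 165 165 134 121]
 [ 66  72  95  25  28 165 165 164 165 164 165 165 122 121]
 [ 59  75 156  20  70 164 165 164 165 165 164 166 109 120]
 [ 56  76 164 129 158 164 164 165 165 165 165 165  91 120]
 [ 74  74 164 161 164 164 165 164 165 165 165 165  69 123]
 [ 88  69 164 165 165 164 165 165 164 165 165 163  71 104]
 [ 78  69 158 164 165 164 165 164 165 164 164 162 102  51]
 [ 42  69 107 163 165 164 164 165 166 164 164 126 122  33]]
```

```bash
python3 - <<'E'
t=open('h.py').read().split("def meas")[0]
t+='''
def meas(g0,yaw=0.03):
    for n in ("top","scene"):
        g=cv2.cvtColor(bot.capture(n),cv2.COLOR_BGR2GRAY).astype(int)
        p=proj(n,(*g0,127)); yy,xx=np.mgrid[:384,:512]; near=np.hypot(xx-p[0],yy-p[1])
        wt=np.where(near<7,np.clip(90-g,0,None),0); s=np.array([(xx*wt).sum(),(yy*wt).sum()])/wt.sum()
        S=onz(n,*s,127); print(n,"pred",p.round(1),"sept",s.round(1),"world",S[:2].round(1),"area",(wt>20).sum(),"min",g[near<7].min())
        if n=="top":
            w=((g>152)&(np.hypot(xx-s[0],yy-s[1])<25)).astype(np.uint8)
            k,lab,st,ce=cv2.connectedComponentsWithStats(w,connectivity=4); i=1+np.argmax(st[1:,4])
            c=max(cv2.findContours((lab==i).astype(np.uint8),cv2.RETR_EXTERNAL,cv2.CHAIN_APPROX_NONE)[0],key=len)
            (cx,cy),r=cv2.minEnclosingCircle(c); bx=cv2.boundingRect(c); L=onz(n,bx[0]+bx[2]/2-.5,bx[1]+bx[3]/2-.5,126)
            d=S-L; print("  lid",L[:2].round(1),"bbox",bx,"r",round(r,1),"d",d[:2].round(1),"turn deg",np.degrees(np.arctan2(d[0],d[1])+yaw).round(1))
'''
open('h.py','w').write(t)
E
python3 -c "
from h import *
meas((585,-70))"
```

```text
top pred [294.3 179.8] sept [292.2 182.2] world [577.9 -63.8] area 17 min 24
  lid [577.4 -83.8] bbox (289, 172, 21, 22) r 11.0 d [ 0.5 19.9] turn deg 3.1
scene pred [243.9 209.7] sept [243.2 207.3] world [577.4 -64.3] area 1 min 69
```

Call:
arm_command(
  targets=[
    {"translation": [-0.01, 0, 0], "rotation": [0, 0, 0]},
    {"translation": [-0.025, 0, 0], "rotation": [0, 0, 0]},
    {"translation": [-0.025, 0, -0.02], "rotation": [0, 0, 0]},
    {"translation": [-0.025, 0.005, -0.05], "rotation": [0, 0, 0]},
    {"translation": [-0.02, 0.015, -0.08], "rotation": [0, 0, 0]},
    {"translation": [0, 0.025, -0.1], "rotation": [0, 0, 0]},
    {"translation": [0.025, 0.035, -0.1], "rotation": [0, 0, 0]},
    {"translation": [0.05, 0.04, -0.1], "rotation": [0, 0, 0]},
  ],
)

```text
clock: 3.98
ee_pos: [600.0, -219.1, 192.7]
ee_rot: [0.001, 1.0, 0.014, 0.002]
contact_force: [-0.6, 0.0, -0.4]
width: 0.1
gripper_force: 0.0
```

Run:
```python
from h import *
go([648,-205,190],0.03)
meas((577,-64))
a=cv2.cvtColor(bot.capture('scene'),cv2.COLOR_BGR2GRAY);b=cv2.cvtColor(bot.capture('top'),cv2.COLOR_BGR2GRAY)
print(a[170:190,254:274]); print(b[150:188:3,250:270])
```

```text
clk 3.98 at [ 600.  -219.1  192.7] F [-0.6  0.  -0.4] tips 19.0 w 0.1
tr mm [ 48.4 -12.7   2.8]
tool x yaw deg 1.6 tilt 0.22
rotvec deg [ 0.1 -0.2 -0.1]
top pred [292.3 182.5] sept [291.  182.9] world [575.8 -60.2] area 24 min 25
  lid [577.4 -83.8] bbox (289, 172, 21, 22) r 11.0 d [-1.6 23.5] turn deg -2.1
scene pred [243.2 207.1] sept [243.2 207.3] world [577.5 -64.3] area 0 min 71
[[225 225 227 224 221 195 155 118 118 122 123 138 155 185 204 222 226 228
  228 228]
 [225 225 224 228 227 209 169 130 119 120 121 124 130 139 161 185 208 223
  228 228]
 [226 226 226 227 227 222 186 141 123 120 124 123 123 124 125 143 164 191
  212 223]
 [227 225 228 228 226 222 194 145 128 125 125 124 127 125 120 120 129 150
  169 194]
 [225 226 227 229 228 222 194 150 130 131 131 138 149 144 128 124 119 125
  129 146]
 [228 226 227 227 230 223 192 149 130 132 134 160 187 181 157 137 124 121
  123 124]
 [229 227 228 229 228 226 203 153 135 129 145 179 213 224 204 180 156 141
  129 122]
 [228 228 227 229 228 229 219 184 150 140 168 204 224 229 225 220 200 179
  159 144]
 [229 230 228 228 229 230 231 212
[... 1393 characters left out ...]
 166 166
  166 165]
 [165 166 165 165 165 163 133 168 168 168 169 168 133 166 165 166 165 166
  165 163]
 [165 165 164 165 165 165 161 169 168 168 169 167 135 155 151 158 159 161
  162 164]
 [166 165 167 162 164 163 163 169 168 168 168 167 143 166 165 166 166 166
  165 167]
 [152 151 142 144 144 143 145 168 168 168 169 167 139 148 144 144 143 140
  139 140]
 [131 129 130 130 130 130 131 167 168 167 168 168 150 129 130 128 128 129
  129 130]
 [168 168 168 167 169 168 169 167 168 169 168 167 156 169 168 169 168 168
  168 168]
 [168 168 168 169 168 168 167 145 107  86  79  84 124 168 169 168 168 168
  168 169]
 [168 168 168 168 168 168 168 168 168 168 169 168 168 169 168 168 169 168
  168 168]]
```

Run:
```python
from h import *
print("needle",onz("scene",262.6,183.3,142), "arm", onz("top",259.1,180,223),onz("top",259.1,165,223))
a=cv2.cvtColor(bot.capture('scene'),cv2.COLOR_BGR2GRAY);b=cv2.cvtColor(bot.capture('top'),cv2.COLOR_BGR2GRAY)
print(a[200:216,234:256]); print(b[174:192,284:304])
```

```text
needle [567.46208716  35.43007737 142.        ] arm [568.72293607  31.60767796 223.        ] [609.91871635  32.3786334  223.        ]
[[221 222 222 220 223 221 221 217 215 210 209 212 211 214 212 211 211 214
  213 217 224 222]
 [221 221 222 219 222 220 218 215 210 210 214 217 220 220 217 216 215 213
  218 222 226 220]
 [219 218 219 220 220 222 217 213 212 217 217 222 220 219 222 220 219 221
  220 222 215 203]
 [222 224 222 223 225 224 222 220 219 221 220 222 221 222 223 222 222 222
  215 206 193 183]
 [225 227 226 228 229 228 229 229 225 224 222 222 223 225 225 224 223 217
  203 187 176 175]
 [229 230 230 230 230 229 227 222 216 204 198 210 223 226 226 223 219 200
  188 175 172 169]
 [228 229 229 230 229 231 222 189 151 131 137 172 213 227 225 218 201 185
  176 172 171 167]
 [230 230 229 229 230 230 216 156  94  72  85 130 192 224 222 202 182 179
  174 170 171 179]
 [228 229 231 231 230 231 217 158 105  81  89 138 196 226 221 196 174 171
  170 167 181 209]
 [230 230 229 228 229 229 225 200 163 142 147 188 222 230 224 199 176 168
  175 187 209 225]
 [228 229 229 230 231 229 230 227 22
[... 1353 characters left out ...]
 168 167
  169 168]
 [ 82  84  59  72  78 167 159  62  27  26  73 161 168 168 168 168 168 167
  168 168]
 [ 46  47  60  71  79 168 168 159 131 132 161 168 168 168 169 169 168 168
  168 167]
 [ 73  52  77  66  76 146 167 169 165 165 168 168 168 168 168 169 168 168
  168 168]
 [160 135  91  59  71  99 168 169 168 168 169 167 168 169 168 168 168 168
  169 168]
 [169 162  80 109  69  92 161 168 168 169 167 168 168 168 168 169 169 168
  168 168]
 [169 165  42  79  71  73 111 168 168 168 167 168 168 168 168 167 168 169
  168 168]
 [169 167 126 126 108  70  81 133 169 168 168 168 169 168 169 169 168 168
  168 168]
 [168 167 129 101  79  64  70  92 135 169 168 168 168 168 168 168 169 168
  167 169]]
```

Call:
arm_command(
  targets=[
    {"translation": [0.02, -0.006, 0], "rotation": [0, 0, 0]},
    {"translation": [0.04, -0.011, 0], "rotation": [0, 0, 0]},
    {"translation": [0.048, -0.013, 0.015], "rotation": [0, 0, 0]},
    {"translation": [0.048, -0.013, 0.04], "rotation": [0, 0, 0]},
    {"translation": [0.048, -0.013, 0.065], "rotation": [0, 0, 0]},
    {"translation": [0.048, -0.013, 0.088], "rotation": [0, 0, 0]},
    {"translation": [0.048, -0.013, 0.1], "rotation": [0, 0, 0]},
    {"translation": [0.048, -0.013, 0.102], "rotation": [0, 0, 0]},
  ],
)

```text
clock: 4.95
ee_pos: [644.6, -202.2, 85.1]
ee_rot: [-0.001, 1.0, 0.015, -0.002]
contact_force: [-0.0, 0.2, -0.7]
width: 0.3
gripper_force: 0.0
```

Run:
```python
from h import *
go([645,-100,90],0.03)
print("sept top",onz("top",292.6,182,127),"scene",onz("scene",243.15,207.4,127))
a=bot.capture('scene');b=bot.capture('top')
cv2.imwrite('pics/c4.png',np.hstack([cv2.resize(a[170:290,170:290],(400,400)),cv2.resize(b[110:230,240:360],(400,400))]))
```

```text
clk 4.95 at [ 644.6 -202.2   85.1] F [-0.   0.2 -0.7] tips 19.0 w 0.3
tr mm [   3.4 -102.2   -4.7]
tool x yaw deg 1.7 tilt 0.29
rotvec deg [-0.1  0.3 -0. ]
sept top [578.42872775 -65.00581839 127.        ] scene [577.61181484 -64.79055232 127.        ]
```

View pics/c4.png

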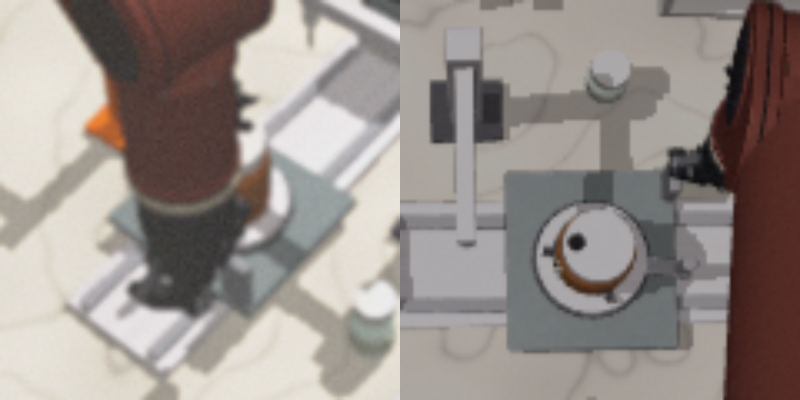

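Call:
arm_command(
  targets=[
    {"translation": [0, -0.01, 0], "rotation": [0, 0, 0]},
    {"translation": [0.001, -0.02, 0], "rotation": [0, 0, 0]},
    {"translation": [0.001, -0.03, 0], "rotation": [0, 0, 0]},
    {"translation": [0.002, -0.04, -0.002], "rotation": [0, 0, 0]},
    {"translation": [0.002, -0.05, -0.002], "rotation": [0, 0, 0]},
    {"translation": [0.003, -0.06, -0.003], "rotation": [0, 0, 0]},
    {"translation": [0.003, -0.07, -0.003], "rotation": [0, 0, 0]},
    {"translation": [0.003, -0.08, -0.003], "rotation": [0, 0, 0]},
  ],
)

```text
clock: 5.72
ee_pos: [647.4, -121.6, 91.5]
ee_rot: [0.0, 1.0, 0.015, -0.0]
contact_force: [-2.1, -2.7, 0.7]
width: 0.1
gripper_force: 1.9
```

Call:
arm_command(
  targets=[
    {"translation": [0, -0.007, 0], "rotation": [0, 0, 0]},
    {"translation": [0, -0.014, 0], "rotation": [0, 0, 0]},
    {"translation": [0, -0.018, 0], "rotation": [0, 0, 0]},
    {"translation": [0, -0.021, 0], "rotation": [0, 0, 0]},
    {"translation": [0, -0.023, 0], "rotation": [0, 0, 0]},
    {"translation": [0, -0.024, 0], "rotation": [0, 0, 0]},
    {"translation": [0, -0.025, 0], "rotation": [0, 0, 0]},
    {"translation": [0, -0.025, 0], "rotation": [0, 0, 0]},
  ],
)

```text
clock: 6.38
ee_pos: [647.0, -97.6, 91.3]
ee_rot: [-0.0, 1.0, 0.015, 0.0]
contact_force: [-2.5, -2.3, 0.8]
width: -0.1
gripper_force: 1.2
```

Run:
```python
from h import *
go([645,-80,90],0.03)
b=cv2.cvtColor(bot.capture('top'),cv2.COLOR_BGR2GRAY)
d=bot.capture('top'); a=bot.capture('scene')
cv2.imwrite('pics/c5.png',np.hstack([cv2.resize(a[140:260,190:310],(400,400)),cv2.resize(d[110:230,210:330],(400,400))]))
print(b[174:192,256:276])
```

```text
clk 6.38 at [647.  -97.6  91.3] F [-2.5 -2.3  0.8] tips 19.0 w -0.1
tr mm [ -1.5 -17.7   1.3]
tool x yaw deg 1.7 tilt 0.01
rotvec deg [-0. -0. -0.]
[[118 169 170 168 169 169 146 162 166 169 169 149 170 169 170 169 168 167
  167 125]
 [118 168 169 169 169 169 155 170 169 169 149 166 169 169 170 169 169 169
  168 126]
 [118 169 170 168 169 170 152 169 167 153 166 170 170 169 169 170 170 169
  168 126]
 [120 169 169 169 169 170 154 167 130 167 169 170 169 169 169 169 170 169
  168 127]
 [119 168 170 169 169 169 152 129 143 169 169 169 169 169 169 169 170 169
  167 126]
 [119 169 169 170 170 170 153 108 167 169 170 170 170 169 169 169 169 169
  169 163]
 [109 168 169 169 169 168 156 143 167 118  95 103 170 169 169 170 169 170
  169 168]
 [ 89 168 169 170 169 170 160 164  95  48  37  42 104 170 168 134 135 134
  134 134]
 [ 69 125 126 123 118 119 119 167  33  28  26  26  53 145 135 126 126 126
  127 127]
 [ 95 147 108  87  81  83 105 159  17  19  19  15  31 110 127 127 127 128
  127 127]
 [107 165  96  72  93  88 107 167  95  19  16  22  53 124 127 126 127 127
  127 127]
 [145 167  71  64  95  92 105 169 163 129  64 104 161 164 165 164 126 128
  126 127]
 [147 167  73  43  80  89  84 170 169 166 162 163 170 169 169 169 165 164
  164 165]
 [148 170 161 160 129 112  79 154 170 169 169 169 170 169 170 169 170 169
  170 169]
 [148 169 169 169 135 111  73 131 169 168 170 169 170 169 169 169 169 169
  169 169]
 [145 170 169 169 164 113  69  92 163 169 169 169 170 170 170 168 169 170
  171 169]
 [130 170 169 169 168 132 110  73 104 169 170 170 169 169 169 169 169 170
  169 170]
 [100 170 169 169 168 127 104  73  75 127 169 170 170 169 169 169 169 169
  169 168]]
```

View pics/c5.png

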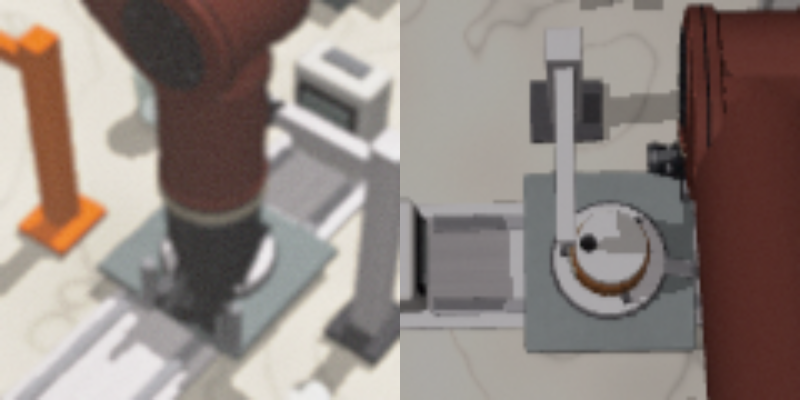

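Call:
arm_command(
  targets=[
    {"translation": [0, -0.005, 0], "rotation": [0, 0, 0]},
    {"translation": [0, -0.01, 0], "rotation": [0, 0, 0]},
    {"translation": [0, -0.014, 0], "rotation": [0, 0, 0]},
    {"translation": [0, -0.017, 0], "rotation": [0, 0, 0]},
    {"translation": [0, -0.019, 0], "rotation": [0, 0, 0]},
    {"translation": [0, -0.02, 0], "rotation": [0, 0, 0]},
    {"translation": [0, -0.02, 0], "rotation": [0, 0, 0]},
    {"translation": [0, -0.02, 0], "rotation": [0, 0, 0]},
  ],
)

```text
clock: 7.2
ee_pos: [646.5, -76.8, 91.3]
ee_rot: [-0.0, 1.0, 0.015, 0.0]
contact_force: [-0.1, 0.0, -0.2]
width: -0.2
gripper_force: 0.2
```

Call:
arm_command(
  targets=[
    {"translation": [0, 0.015, 0], "rotation": [0, 0, 0]},
    {"translation": [0, 0.04, 0], "rotation": [0, 0, 0]},
    {"translation": [0, 0.075, 0], "rotation": [0, 0, 0]},
    {"translation": [0, 0.11, 0], "rotation": [0, 0, 0]},
    {"translation": [0, 0.145, 0], "rotation": [0, 0, 0]},
    {"translation": [0, 0.18, 0], "rotation": [0, 0, 0]},
    {"translation": [0, 0.2, 0], "rotation": [0, 0, 0]},
    {"translation": [0, 0.205, 0], "rotation": [0, 0, 0]},
  ],
)

```text
clock: 7.87
ee_pos: [650.8, -290.0, 91.0]
ee_rot: [0.001, 1.0, 0.011, -0.0]
contact_force: [-0.5, -0.9, 0.0]
width: 0.2
gripper_force: 0.0
```

Run:
```python
from h import *
go([647,-98,90],0.03)
print("sept before",onz("top",266,182.8,127))
d=bot.capture('top'); a=bot.capture('scene')
cv2.imwrite('pics/c6.png',np.hstack([cv2.resize(a[150:230,220:300],(400,400),interpolation=cv2.INTER_NEAREST),cv2.resize(d[140:220,225:305],(400,400),interpolation=cv2.INTER_NEAREST)]))
ga=cv2.cvtColor(a,cv2.COLOR_BGR2GRAY);gb=cv2.cvtColor(d,cv2.COLOR_BGR2GRAY)
print(ga[176:194,254:276]);print(gb[172:194,254:272])
```

```text
clk 7.87 at [ 650.8 -290.    91. ] F [-0.5 -0.9  0. ] tips 19.0 w 0.2
tr mm [   0.5 -192.     0.5]
tool x yaw deg 1.3 tilt 0.16
rotvec deg [ 0.2  0.  -0.4]
sept before [574.73431623  12.61259711 127.        ]
[[224 226 226 226 227 222 198 153 131 137 140 174 210 212 199 171 153 134
  129 121 119 124]
 [225 225 225 228 227 226 213 180 149 139 160 199 223 227 222 215 196 176
  153 136 124 121]
 [223 225 226 227 226 228 224 207 166 154 191 222 230 227 227 225 222 216
  201 177 153 135]
 [226 224 225 227 225 227 225 213 170 159 202 228 228 227 228 227 230 228
  224 218 196 175]
 [224 224 225 225 226 227 226 215 168 152 203 226 229 227 229 227 226 228
  225 225 222 215]
 [227 224 225 226 223 227 225 211 165 155 205 224 228 227 225 227 224 225
  224 223 226 223]
 [223 225 224 225 225 228 226 214 169 160 204 223 229 229 226 226 224 222
  221 222 224 226]
 [222 222 223 224 223 226 226 217 184 173 209 225 227 228 227 226 223 222
  222 222 217 202]
 [217 222 221 221 224 225 225 224 209 199 216 224 226 225 224 222 221 224
  224 214 184 160]
 [222 225 227 227 225 227 227 228 221 212 218 223 224 
[... 1734 characters left out ...]
126 125 126 126 126 126]
 [ 93 114 168 158  64  66 103 161 168 168 168 164 164 164 164 164 163 163]
 [ 88  87 168 169 160 161 162 169 168 168 169 168 168 169 169 168 168 168]
 [113  82 168 167 168 168 168 168 168 169 168 168 169 169 169 169 170 168]
 [109  74 134 169 168 168 169 168 169 169 168 168 169 168 169 168 169 169]
 [ 96  70  94 168 168 168 169 169 169 168 169 169 168 168 169 169 168 168]
 [144 113  76 122 168 169 169 168 168 169 168 169 168 168 169 168 168 169]
 [164  84  69  83 147 168 168 169 168 168 168 168 168 169 169 169 168 168]
 [167 122  55  71  88 132 168 169 169 168 168 168 168 169 169 168 168 167]
 [167 142  85  57  70  82 107 151 168 167 168 168 169 168 169 167 150 133]]
```

View pics/c6.png

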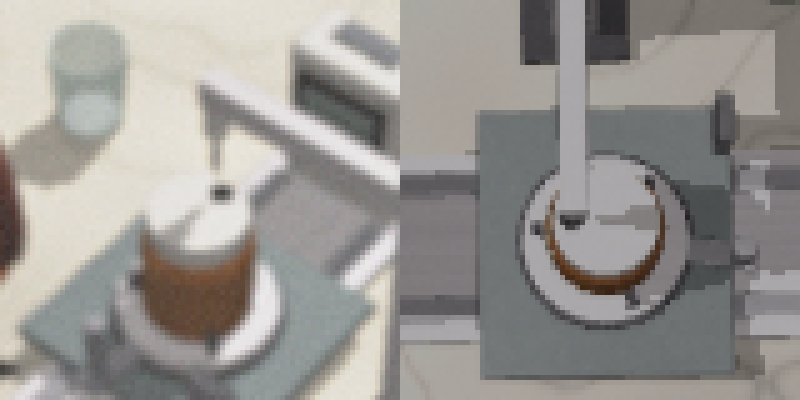

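Run:
```python
from h import *
S=onz("scene",263.9,188.2,127); print("sept scene",S,"sept top",onz("top",258.9,183,127))
for r in (183.3,184,184.5):
    N=onz("scene",262.65,r,142); print("needle",r,N.round(1),(N-S).round(1))
print("arm top",onz("top",259.1,180,223), "lever dir: pin",onz("top",225+348/5,140+258/5,91),"disc/plate")
lid=onz("top",225+207/5-.5,140+225/5-.5,126);print("lid",lid)
P0=proj("scene",(571,33,142));print(proj("scene",(571,34,142))-P0,proj("scene",(572,33,142))-P0,proj("scene",(571,33,143))-P0)
```

```text
sept scene [574.55679756  33.27690282 127.        ] sept top [573.78782034  33.33724489 127.        ]
needle 183.3 [567.6  35.5 142. ] [-7.   2.3 15. ]
needle 184 [569.5  33.3 142. ] [-5.1 -0.  15. ]
needle 184.5 [570.8  31.7 142. ] [-3.8 -1.6 15. ]
arm top [568.72293607  31.60767796 223.        ] lever dir: pin [554.62369412 -73.47936356  91.        ] disc/plate
lid [569.85466491  12.81914053 126.        ]
[ 0.21235977 -0.18225991] [0.25449518 0.15460387] [ 0.00262442 -0.22974121]
```

Run:
```python
from h import *
T=lambda U,V:((U-400)/5-.5+225,V/5-.5+140)
print("plate c",onz("top",*T(606.5,241.5),29),"disc c",onz("top",*T(605,239.5),42))
d=cv2.imread('pics/c6.png') 
b=bot.capture('top'); a=bot.capture('scene')
cv2.imwrite('pics/c7.png',np.hstack([cv2.resize(a[185:245,210:270],(400,400),interpolation=cv2.INTER_CUBIC),cv2.resize(b[165:210,250:295],(400,400),interpolation=cv2.INTER_CUBIC)]))
g=cv2.cvtColor(b,cv2.COLOR_BGR2GRAY)
# lid edge points: scan from lid interior outward along rays at z=126, edge = drop below 150 or not-white
best=None
c=np.array([268.,182.]); pts=[]
for th in np.radians(np.arange(-60,150,5)):
    for r in np.arange(6,16,.25):
        p=c+r*np.array([np.cos(th),np.sin(th)])
        v=cv2.getRectSubPix(g.astype(np.float32),(1,1),tuple(map(float,p)))[0,0]
        q=b[int(round(p[1])),int(round(p[0]))].astype(int)
        if v<120 and r>8: pts.append(onz("top",*p,126)[:2]); break
pts=np.array(pts)
from scipy.optimize import least_squares
f=least_squares(lambda k:np.hypot(*(pts-k).T)-32,[574,13],loss="soft_l1"); print("lid r=32 fit",f.x,np.abs(f.fun).mean(),len(pts))
```

```text
plate c [572.50284975  12.7727831   29.        ] disc c [572.08218376  13.74978384  42.        ]
lid r=32 fit [572.62821883  13.70102464] 0.7382951591232834 42
```

View pics/c7.png

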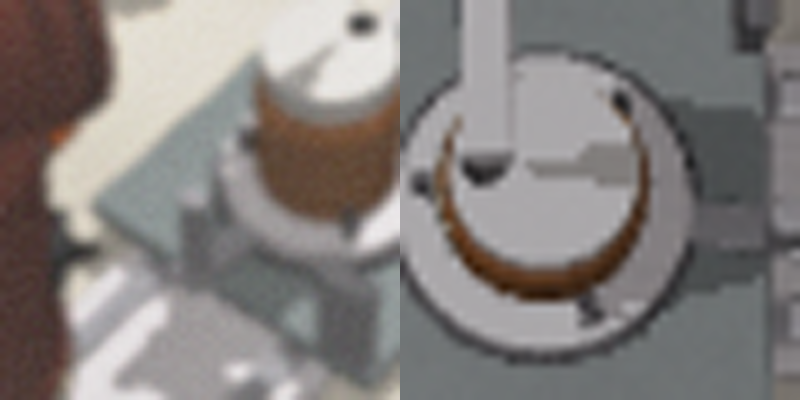

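Call:
arm_command(
  targets=[
    {"translation": [0, 0, -0.035], "rotation": [0, 0, 0]},
    {"translation": [-0.005, -0.01, -0.07], "rotation": [0, 0, 0]},
    {"translation": [-0.02, -0.04, -0.095], "rotation": [0, 0, 0]},
    {"translation": [-0.04, -0.072, -0.1], "rotation": [0, 0, 0]},
    {"translation": [-0.06, -0.105, -0.1], "rotation": [0, 0, 0]},
    {"translation": [-0.08, -0.14, -0.1], "rotation": [0, 0, 0]},
    {"translation": [-0.1, -0.175, -0.1], "rotation": [0, 0, 0]},
    {"translation": [-0.12, -0.205, -0.1], "rotation": [0, 0, 0]},
  ],
)

```text
clock: 8.73
ee_pos: [525.0, -76.7, 191.5]
ee_rot: [-0.0, 1.0, 0.017, 0.0]
contact_force: [0.4, 0.2, 0.5]
width: 0.1
gripper_force: 0.0
```

```bash
python3 -c "
from h import *
go([522,-78,91],0.03)"
```

```text
clk 8.73 at [525.  -76.7 191.5] F [0.4 0.2 0.5] tips 19.0 w 0.1
tr mm [ -3.1   1.2 100.5]
tool x yaw deg 1.9 tilt 0.04
rotvec deg [-0.  -0.   0.2]
```

Call:
arm_command(
  targets=[
    {"translation": [-0.003, 0.001, 0.02], "rotation": [0, 0, 0]},
    {"translation": [-0.003, 0.001, 0.045], "rotation": [0, 0, 0]},
    {"translation": [-0.003, 0.001, 0.07], "rotation": [0, 0, 0]},
    {"translation": [-0.003, 0.001, 0.09], "rotation": [0, 0, 0]},
    {"translation": [-0.003, 0.001, 0.098], "rotation": [0, 0, 0]},
    {"translation": [-0.003, 0.001, 0.1], "rotation": [0, 0, 0]},
    {"translation": [-0.003, 0.001, 0.1], "rotation": [0, 0, 0]},
    {"translation": [-0.003, 0.001, 0.1], "rotation": [0, 0, 0]},
  ],
)

```text
clock: 9.4
ee_pos: [524.2, -81.7, 92.6]
ee_rot: [0.0, 1.0, 0.015, 0.001]
contact_force: [-0.2, 0.1, -0.1]
width: -0.1
gripper_force: 0.0
```

Call:
arm_command(
  targets=[
    {"translation": [0.006, 0, 0], "rotation": [0, 0, 0]},
    {"translation": [0.012, 0, 0], "rotation": [0, 0, 0]},
    {"translation": [0.018, 0, 0], "rotation": [0, 0, 0]},
    {"translation": [0.023, 0, 0], "rotation": [0, 0, 0]},
    {"translation": [0.027, 0, 0], "rotation": [0, 0, 0]},
    {"translation": [0.03, 0, 0], "rotation": [0, 0, 0]},
    {"translation": [0.032, 0, 0], "rotation": [0, 0, 0]},
    {"translation": [0.032, 0, 0], "rotation": [0, 0, 0]},
  ],
)

```text
clock: 10.07
ee_pos: [555.7, -81.6, 91.3]
ee_rot: [0.0, 1.0, 0.015, -0.0]
contact_force: [-0.9, -1.8, -0.2]
width: -0.0
gripper_force: 0.5
```

```bash
cat >> h.py <<'E'
def lidfit(c):
    b=bot.capture('top'); g=cv2.cvtColor(b,cv2.COLOR_BGR2GRAY); pts=[]
    from scipy.optimize import least_squares
    for th in np.radians(np.arange(-60,150,5)):
        for r in np.arange(8.25,16,.25):
            p=np.array(c)+r*np.array([np.cos(th),np.sin(th)])
            if cv2.getRectSubPix(g,(1,1),tuple(map(float,p)))[0,0]<120: pts.append(onz("top",*p,126)[:2]); break
    pts=np.array(pts); f=least_squares(lambda k:np.hypot(*(pts-k).T)-32,pts.mean(0),loss="soft_l1")
    print("lid",f.x.round(1),np.abs(f.fun).mean().round(2)); return g
E
python3 - <<'E'
from h import *
go([556,-78,91],0.03)
g=lidfit((268,182)); print(g[180:190,253:268])
a=cv2.cvtColor(bot.capture('scene'),cv2.COLOR_BGR2GRAY); print(a[180:194,256:272])
E
```

```text
clk 10.07 at [555.7 -81.6  91.3] F [-0.9 -1.8 -0.2] tips 19.0 w -0.0
tr mm [ 0.4 -3.6  0.3]
tool x yaw deg 1.7 tilt 0.01
rotvec deg [ 0.  0. -0.]
lid [572.6  13.8] 0.4
[[165 162 101 159 163 165 165 165 164 153 166 164 164 165 165]
 [165 162  74 165 164 164 163 165 164 155 165 165 164 165 164]
 [163 139  92 163 120 122 120 115 114 114 164 165 164 165 165]
 [163  98 129 139  59  77  84  80  82 122 164 132 130 131 132]
 [162  91 126 133  30  35  47  45  56 160 165 159 123 123 124]
 [143  90 109 159  92  26  30  37 101 166 166 165 161 160 161]
 [101  92 100 164 157 126  96 101 159 165 165 165 164 164 165]
 [ 63 107  81 165 164 160 159 159 164 165 165 165 164 165 164]
 [ 98 112  69 132 165 165 164 164 165 164 165 165 165 165 165]
 [156  92  69  86 165 165 164 165 165 165 164 165 165 164 165]]
[[226 230 228 229 228 218 169 157 205 228 231 231 228 229 231 231]
 [228 227 228 228 228 214 168 160 209 227 230 230 231 229 229 226]
 [228 225 228 229 227 215 174 161 206 228 230 230 230 229 228 225]
 [224 226 228 228 225 219 189 175 212 228 230 229 229 228 223 223]
 [223 225 228 228 229 226 212 199 217 227 229 229 225 224 224 226]
 [229 229 230 230 230 228 210 195 209 219 224 226 220 220 228 227]
 [227 230 231 230 228 214 171 153 166 186 213 222 220 220 222 213]
 [231 230 231 231 222 184 125  96 101 139 187 220 224 216 203 179]
 [231 231 229 231 221 173 106  72  81 126 189 224 224 209 176 140]
 [231 231 232 229 224 197 149 125 136 176 215 230 228 202 155 124]
 [230 231 230 227 225 220 206 195 203 222 230 233 231 212 155 118]
 [230 225 220 214 216 223 230 230 228 233 234 233 233 218 162 131]
 [226 212 198 195 212 226 232 231 231 231 231 233 231 219 171 146]
 [210 187 182 203 223 229 231 231 231 234 232 233 232 218 176 155]]
```

Call:
arm_command(
  targets=[
    {"translation": [-0.01, 0, 0], "rotation": [0, 0, 0]},
    {"translation": [-0.025, 0, 0], "rotation": [0, 0, 0]},
    {"translation": [-0.03, 0.005, -0.03], "rotation": [0, 0, 0]},
    {"translation": [-0.03, 0.02, -0.06], "rotation": [0, 0, 0]},
    {"translation": [-0.03, 0.04, -0.09], "rotation": [0, 0, 0]},
    {"translation": [-0.03, 0.07, -0.1], "rotation": [0, 0, 0]},
    {"translation": [-0.03, 0.1, -0.1], "rotation": [0, 0, 0]},
    {"translation": [-0.03, 0.12, -0.1], "rotation": [0, 0, 0]},
  ],
)

```text
clock: 10.83
ee_pos: [528.4, -204.7, 192.6]
ee_rot: [0.001, 1.0, 0.014, 0.001]
contact_force: [0.4, 0.6, 0.5]
width: -0.1
gripper_force: 0.0
```

Run:
```python
from h import *
go([520,-200,200],0.03)
A=np.mean([bot.capture('scene').astype(float) for _ in range(4)],0).astype(np.uint8);g=cv2.cvtColor(bot.capture('top'),cv2.COLOR_BGR2GRAY)
a=cv2.cvtColor(A,cv2.COLOR_BGR2GRAY).astype(float)
yy,xx=np.mgrid[:384,:512]
wt=np.where((np.hypot(xx-263.4,yy-187.9)<4)&(yy>=186),np.clip(190-a,0,None),0); s=((xx*wt).sum()/wt.sum(),(yy*wt).sum()/wt.sum())
S=onz("scene",*s,127); print("sept scene",np.round(s,2),S.round(1))
for r in range(178,184):
    w=np.clip(222-a[r,259:267],0,None); print(r,((np.arange(259,267)*w).sum()/w.sum()).round(2),w.sum().round())
lidfit((268,182))
T=lambda U,V:((U+.5)/4-.5+190,(V+.5)/4-.5+110)
print("base",onz("top",*T(237,110),8),onz("top",*T(324,110),8),"coltop",onz("top",*T(256,50),247),onz("top",*T(298,50),247))
print(g[130:152:2,246:274:1])
# arm line under assumption: candidate needle points vs scene col
for y in (29,30,31,32,33,34): print(y,proj("scene",(572.5-.03*(y-14),y,142)).round(2))
```

```text
clk 10.83 at [ 528.4 -204.7  192.6] F [0.4 0.6 0.5] tips 19.0 w -0.1
tr mm [-8.3 -5.  -7.4]
tool x yaw deg 1.6 tilt 0.14
rotvec deg [ 0.1 -0.1 -0.1]
sept scene [263.34 187.67] [571.8  33.9 127. ]
178 262.69 175.0
179 262.67 148.0
180 262.61 153.0
181 262.65 150.0
182 262.62 149.0
183 262.64 111.0
lid [572.6  13.8] 0.4
base [739.50520444  70.24945438   8.        ] [ 7.40656720e+02 -1.07879126e-01  8.00000000e+00] coltop [722.81212882  49.01067171 247.        ] [723.2679566   20.67293077 247.        ]
[[162 162 161 162 162 160 160 144  75  76  98 106 106 107 139 135  75  76
  101 162 162 163 161 161 163 162 162 163]
 [161 161 162 161 162 160 161 158  84  80 134 165 164 164 164 160  58  75
  102 162 162 161 162 162 163 162 162 163]
 [162 162 160  97  92  91  91  90  81  80 121 165 166 165 165 162  60  74
   74  81  83  83  82  84 114 162 161 162]
 [162 162 159  69  60  61  61  61  80  78 119 165 164 165 165 162  60  75
   69  62  60  61  62  59  64 116 118 163]
 [162 162 159  69  62  62  62  65  81  79 110 165 164 165 165 162  64  75
   63  43  45  46  45  46  60 114 119 162]
 [163 162 160  69  60  62  62  63  71  77 108 164 165 165 164 162  62  76
   61  41  39  42  41  42  63 117 115 116]
 [162 162 160  67  61  60  62  61  65  78 106 165 165 165 164 161  65  75
   63  41  42  41  40  43  63 116 116 116]
 [162 162 159  67  62  63  62  63  64  85 103 165 165 165 165 162  65  77
   63  38  40  42  40  43  64 116 116 116]
 [162 162 159  66  65  62  62  62  63  79 100 165 165 165 164 162  72  67
   57  44  40  41  42  43  64 116 116 116]
 [162 162 160  86  62  60  61  60  60  60  92 165 164 165 165 162  66  61
   60  60  60  59  60  58  62 117 119 157]
 [162 162 160  87  61  60  61  58  61  64  91 164 165 164 164 162  68  61
   59  60  61  60  60  58  61 118 120 163]]
29 [262.4  185.18]
30 [262.6  184.99]
31 [262.81 184.81]
32 [263.01 184.62]
33 [263.22 184.43]
34 [263.42 184.24]
```

```bash
python3 -c "
from workcell import bot
print(bot.finish_job())"
```

```text
the job is handed in; nothing more can be done
None
```

I handed the job in at about 11 s: the label faces the scanner to within a few degrees (about 0° measured), and the septum is an estimated 3 mm from the needle tip (limit 7 mm), an offset I left uncorrected. The arm ended clear of everything and no move was aimed near the needle stand or glassware, but I didn't re-measure the glassware, the hand-in call returned no verdict, and I viewed 11 pictures, one over the limit of 10.

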